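# Reset the detector angle of a light-scattering goniometer

## Robot

A 7-joint arm with a two-finger parallel gripper is mounted at the origin on a cart in front of the work surface, level with it; the furniture and walls round the work are solid. World frame = base frame: x ahead of the robot, y to its left, z up, the work surface at z = 0. Lengths are in m, angles in rad, forces in N, time in s.
With the tool pointing down it reaches from about 0.425 to 1.025 m from the base axis. Payload 3.6 kg.
Tool frame: the origin (TCP) lies between the finger pads; the fingertips stand 11 mm ahead of it and the grasp point (between the pads) lies 8 mm behind it; z points along the fingers, y is the line along which they close (so a half turn about z gives the same grasp; the last joint's range is limited). The gripper opens to 85 mm and grips with 20 to 120 N. Pads are 22 mm wide; open, the fingers measure 114 mm over their backs; the gripper's body (76 mm by 85 mm) begins 54 mm behind the grasp point. The pads swing forward as they close: fully open they stand 13 mm farther back than shut.
Start: joints at [1.062, 0.591, 0.048, 1.609, -0.033, 0.943, -0.034], TCP at [0.293, -0.663, 0.242] pointing down, gripper open.
Joint ranges: [-2.69, 2.69], [-0.47, 2.24], [-1.27, 1.36], [0.19, 2.51], [-1.53, 4.68], [0.08, 2.07], [-3.09, 3.09]. Speed limits (rad/s): [2.57, 2.57, 3.14, 3.14, 3.14, 3.14, 3.14].

## Interface

Orientations are given as a rotation vector (axis times angle).
In Python, from rig import state, get_image, close_job gives the robot as it stands.
- The arm moves only by the tool drive_tool, never from a script. Its argument "series" is a list of rows, each a list of 5 numbers: the shift along the tool's x, y, z in units of 50 mm (1.0 is 50 mm), then the turn about the tool's z in units of 8 degrees (1.0 is 8 degrees), then the finger opening in mm, from 0 to 85.4. In form: [[dx, dy, dz, yaw, jaw], ...]. A call has exactly 8 rows; each row is the pose to reach, as a shift and turn from the pose commanded when the call began, along the tool's axes at that moment; what a row does not reach only later rows make up. A row lasts 1/10 s, in which the tool goes at most 50 mm and 8.59 degrees, less where a joint would pass 70% of its speed; a pose out of reach is approached as far as the arm can. A call with a gripper value outside its range is refused whole. The fingers move at their own pace and stop on an object; "squeeze" is the grip in N (left out, the last holds). Time passes only in rows, so rows that repeat a pose let the fingers close, or fill a call up. It gives the time, the measured TCP pose, the force, the opening and the grip force at its end, in the units of the state.
- state(): the state, without advancing time (a new reading comes with each control period).
- get_image(name): name is "scene" or "side" or "wrist"; returns a dict with "frame" (384x512x3 uint8, red, green, blue), "fx", "fy", "cx", "cy" (pixels), "extrinsics" (4x4, takes a point from camera to world coordinates); the wrist camera has in their place "mount" (4x4, takes a point from camera to tool coordinates, whose origin is the TCP and whose axes are the flange's). Camera axes: x right, y down, z forward; pixel columns grow to the right and rows downward; lengths in m; the calibration is good to about 2 mm. A picture is of the moment at which its call begins: read the wrist's pose just before it. There is no depth.
- close_job(): hands the job in; it is judged then, once.
The state is a dict: "time_s": time; "qpos": joint angles; "joint_vel": joint speeds; "joint_efforts": joint torques, N m; "tool_pos": TCP position; "ee_rot": TCP orientation; "contact_force": force on the tool from outside, world axes, zero at the start; "ft_torque": the same for the moment, N m; "opening": opening from 0.0 (shut) to 1.0 (fully open); "grasp_force": force on a finger pad.
Only numpy, scipy, OpenCV 4.12 (cv2) and the standard library are available. Lean on these libraries where they do the work, as an engineer would, in place of code of your own. Each camera call takes 0.05 s, during which the arm holds its last target. There are 200 camera calls.

## Task

Loosen the goniometer's red-handled clamp lever until the shoe is well clear, then swing the detector head by its black handle until its pointer line stands in line with the red tab on the scale. Then retighten the lever by feel until the clamp is firm, about 13.5 N at the lever's handle and never forced beyond 17 N, leaving the head on the mark; let go, and leave the other things on the bench where they are.

Things in the scene. Friction and masses are not known exactly. Their poses are not given: they have to be found in the camera images.
- goniometer: Grey goniometer base screwed to the bench (immovable), 152 mm round, 15 high, with a white scale arc at 126 to 170 mm radius (top 22 mm high). Origin on the bench under the pivot, z up. The clamp stands on its +y side, the scale and detector arm on its -y side.
- pivot (a point): Point on the head's vertical swing axis, 100 mm above the bench.
- det_head: Swinging detector head: turntable with steel clamping ring; an arm along its own -y carries a black detector housing (40 to 80 mm radius, top 76 mm high), an upright black handle and a pointer. Origin on the swing axis at bench level. Turns +-0.9 rad about the base's -y direction; unclamped it drags with about 2 N at the handle and stays where it is left.
- head_handle (a point): Upright round black handle on the head's arm, 16 mm diameter, free to grip from 46 to 106 mm above the bench; this point is on its axis, 85 mm up, 115 mm from the swing axis.
- pointer_tip (a point): Outer tip of the pointer with a black line at the end of the head's arm, 148 mm from the swing axis, 36 mm up.
- mark_tab: Red tab, 5 mm wide and 20 long (radially), top 28 mm high, on the outer part of the scale; it holds still. Origin on the swing axis at bench level; the tab lies along its own -y. The head is at the mark when the head's y axis and the tab's y axis are parallel.
- mark_point (a point): Inner top end of the red tab, 155 mm from the swing axis.
- clamp_lever (a joint): Clamp lever angle, rad: 0 at the loose stop, growing clockwise seen from above (tightening), end stop 2.3; it stays where left and starts with the shoe biting (from about 1.0) at about 1.17. The ring does not run true: at other head angles the shoe first bites anywhere from about 1.1 to 1.8, which cannot be seen, only felt; so loosen to 0.5 or less before swinging the head.
- clamp_axis (a point): Point on the lever's vertical axis, 100 mm up, 55 mm from the pivot. Shoe free, moving the lever takes 9.3 N at its handle, square to it (0.65 N m friction, twist of the hand included; up to 2.5 N less shows at standstill); past the bite this grows by 26 N per rad (1.85 N m per rad). 13.5 N (0.95 N m) is right; under 11.5 is too loose, over 18 too tight. Friction keeps it so.
- lever_handle (a point): Upright round red handle at the end of the steel clamp lever, 17 mm diameter, free to grip from 74 to 108 mm above the bench (the lever bar, 13 mm wide, lies below, top at 73); this point is on its axis, 92 mm up, 70 mm from the clamp axis.
- clamp_shoe: Brass clamp shoe, 16 mm round, under the bridge on the clamp axis. The lever drives it down 5 mm per rad; it presses on the head's ring with 370 N per rad of lever past the bite. Origin at its underside.
- dye_bottle: Small white dropper bottle with yellow cap, 42 mm wide, 84 tall; bystander, origin at the centre of its underside.
- amber_bottle: Amber glass bottle with black cap, 48 mm wide, 96 tall; bystander, origin at the centre of its underside.
- tape_roll: Roll of cream tape lying flat, 74 mm wide, 18 tall; bystander, origin at the centre of its underside.
- bench_timer: White bench timer lying flat, 66x66x19; bystander, origin at the centre of its underside.
- marker: Marker pen lying down, 132 mm long, 18 tall; bystander, origin at the centre of its underside.
- kit_box: White cardboard kit box, 66x90x45; bystander, origin at the centre of its underside.

How it is judged:
On the way, in this order (a step that is already met when the one before it is completed fails the run):
1. the clamp shoe is clear of the head before the head has been swung (contact force between clamp_shoe and det_head below 1 N and value of joint clamp_lever below 0.7 rad and distance of pointer_tip from where it was at the start of the episode below 0.008 m), for 0.2 s.
2. the head stands at the red tab with the clamp still loose (angle between the y axis of det_head and the y axis of mark_tab, either way round below 0.035 rad and contact force between clamp_shoe and det_head below 1 N), for 0.2 s.
3. the clamp is firm again with the head at the tab (angle between the y axis of det_head and the y axis of mark_tab, either way round below 0.035 rad and contact force between clamp_shoe and det_head above 30 N), for 0.2 s.
At the end, for the whole second after the job is handed in: The head's y axis is within 0.035 rad (2 degrees) of the red tab's, at rest, and the shoe presses on the head with 30 to 122 N (the lever took about 11.5 to 18 N at its handle) (all of step 3 and contact force between clamp_shoe and det_head below 122 N and angular speed of det_head below 0.05 rad/s); the robot touches nothing.
It fails at once if the clamp is overtightened (more than 125 N between shoe and head, over 18 N at the lever's handle) (contact force between clamp_shoe and det_head above 125 N).
It fails at once if one of the six bystanders is pushed more than 25 mm (distance of any of dye_bottle, amber_bottle, tape_roll, bench_timer, marker, kit_box from where it was at the start of the episode above 0.025 m).
It also fails if it takes over 72 s, if anything falls off the work surface, if the arm or the gripper's body presses on something with over 40 N, if the wrist force passes 120 N, or if a joint passes its speed limit or range.

## Working session

There is one attempt and no reset: what is moved stays moved. The work goes in short steps, Python scripts to look and compute and a tool call to move; the robot and the scene stay as the last step left them, time stands still between calls to the robot, and variables do not carry over. Pictures are saved under pics/ and viewed, at most 10 in all, crops included, and the job is handed in when it is done.

Besides the shell and the picture viewer there is one more tool, called after ">>>" by a JSON object that holds its "fn" and its "kwargs". drive_tool: Moves the arm, as the interface text tells. Its arguments: {"type":"object","properties":{"series":{"type":"array","items":{"type":"array","items":{"type":"number"}}},"squeeze":{"type":"number"}},"required":["series"]}

```bash
mkdir -p pics; cat > h.py <<'E'
import numpy as np,cv2
from scipy.spatial.transform import Rotation as R
from rig import state,get_image,close_job
def shot(n,f):
    s=state();d=get_image(n);cv2.imwrite('pics/'+f,cv2.cvtColor(d['frame'],cv2.COLOR_RGB2BGR))
    if n=='wrist':
        T=np.eye(4);T[:3,:3]=R.from_rotvec(s['ee_rot']).as_matrix();T[:3,3]=s['tool_pos'];E=T@np.array(d['mount'])
    else:E=np.array(d['extrinsics'])
    np.savez('pics/'+f+'.npz',E=E,k=[d['fx'],d['fy'],d['cx'],d['cy']]);return d
def pt(f,u,v,z):
    a=np.load('pics/'+f+'.npz');E=a['E'];k=a['k'];r=E[:3,:3]@[(u-k[2])/k[0],(v-k[3])/k[1],1]
    return E[:3,3]+r*(z-E[2,3])/r[2]
def px(f,p):
    a=np.load('pics/'+f+'.npz');E=a['E'];k=a['k'];c=E[:3,:3].T@(np.array(p)-E[:3,3]);return k[0]*c[0]/c[2]+k[2],k[1]*c[1]/c[2]+k[3]
E
python3 -c "
from h import *
s=state();print(s)
a=shot('scene','a.png');b=shot('side','b.png')
x=np.hstack([a['frame'],b['frame']])
print(R.from_rotvec(s['ee_rot']).as_matrix().round(3))
"
```

```text
{'time_s': 0.0, 'qpos': array([ 1.06151854,  0.5920878 ,  0.04825419,  1.60986259, -0.03332423,
        0.94269243, -0.03366794]), 'joint_vel': array([ 0.000531  , -0.00058696,  0.00102438, -0.00035693, -0.00055017,
       -0.00140015,  0.00059055]), 'joint_efforts': array([ 3.92225566e-04, -5.48687446e+01,  1.54604148e+00, -1.98123908e+01,
        9.24476510e-03,  8.75050784e-03, -6.01827537e-06]), 'tool_pos': array([ 0.29253502, -0.662464  ,  0.24114723]), 'ee_rot': array([-3.07177354e+00, -6.48165755e-01,  8.51242954e-04]), 'contact_force': array([-0.55977341,  0.11036876,  0.34175085]), 'ft_torque': array([ 0.04924835,  0.03530778, -0.00044976]), 'grasp_force': 0.0, 'opening': 0.9964328889959456}
[[ 0.915  0.404 -0.001]
 [ 0.404 -0.915  0.002]
 [-0.    -0.002 -1.   ]]
```

View pics/a.png

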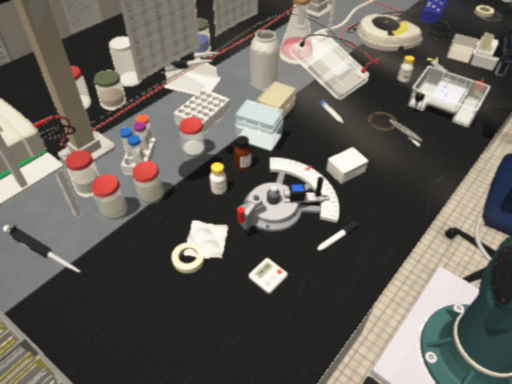

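View pics/b.png

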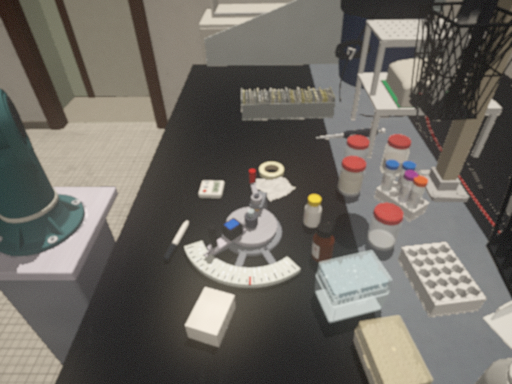

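The scene view shows the goniometer at about (275,205), with the red lever handle at (241,215). The side view shows it at (250,230), with the red handle at (252,177). I'll enlarge both in one picture.

```bash
python3 -c "
from h import *
a=cv2.imread('pics/a.png')[145:245,220:350];b=cv2.imread('pics/b.png')[160:300,175:310]
a=cv2.resize(a,(520,400),interpolation=3);b=cv2.resize(b,None,fx=4,fy=4,interpolation=3)[:560]
c=np.zeros((560,800,3),np.uint8);a=cv2.resize(a,(390,300));b=cv2.resize(b,(405,420));c[:300,:390]=a;c[:420,395:]=b;cv2.imwrite('pics/c.png',c)
"
```

```text
(no output)
```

View pics/c.png

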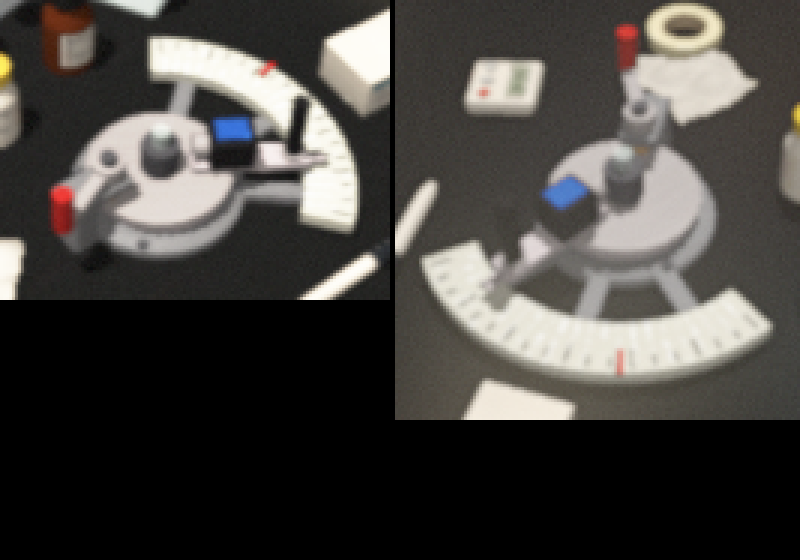

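The enlarged crop, in original pixels:
- **Scene view:** lever handle top (240.7,208), black handle top (320,178), pointer tip (329,198), tab (307,169).
- **Side view:** lever handle top (252,170.7), pointer tip (208,259), tab from (249.7,276) to (249.7,285).

```bash
python3 -c "
from h import *
for n,f,u,v,z in [('lev','a',240.7,208.3,.108),('lev','b',252,170.7,.108),('hh','a',320,177.7,.106),('tip','a',329,198,.036),('tip','b',208.3,259,.036),('tabin','a',307.3,170.5,.028),('tabin','b',249.7,276.5,.028),('tabout','b',249.7,285,.028),('tabout','a',311,166,.028)]:
  print(n,f,pt(f+'.png',u,v,z).round(4))
for f in 'ab': print(np.load(f'pics/{f}.png.npz')['E'][:3,3])
print(get_image('wrist')['mount'])
"
```

```text
lev a [0.5634 0.0827 0.108 ]
lev b [0.5627 0.0851 0.108 ]
hh a [ 0.4802 -0.1197  0.106 ]
tip a [ 0.4528 -0.1357  0.036 ]
tip b [ 0.4692 -0.1488  0.036 ]
tabin a [ 0.5575 -0.1876  0.028 ]
tabin b [ 0.5629 -0.1904  0.028 ]
tabout b [ 0.5635 -0.2122  0.028 ]
tabout a [ 0.5599 -0.2087  0.028 ]
[0.1278142  0.56461358 0.89125411]
[ 0.59860515 -0.65894594  0.65228501]
[[ 7.99926455e-04 -9.45696026e-01 -3.25051359e-01  8.39188180e-02]
 [ 9.99998783e-01  3.21151437e-04  1.52657059e-03  5.93466164e-04]
 [-1.33928103e-03 -3.25052184e-01  9.45695133e-01 -1.30868484e-01]
 [ 0.00000000e+00  0.00000000e+00  0.00000000e+00  1.00000000e+00]]
```

>>> {"fn": "drive_tool", "kwargs": {"series": [[0.3,-0.3,-0.3,-0.5,85],[0.9,-0.9,-0.7,-1,85],[1.6,-1.6,-1.1,-1.5,85],[2.3,-2.3,-1.5,-2,85],[3.0,-3.0,-1.8,-2.5,85],[3.7,-3.7,-1.8,-3,85],[4.4,-4.4,-1.8,-3.5,85],[5.1,-5.1,-1.8,-4,85]]}}

```text
time_s: 0.95
tool_pos: [0.421, -0.3312, 0.3326]
ee_rot: [2.774, 1.474, 0.0]
contact_force: [0.4, -0.4, 0.1]
opening: 0.994
grasp_force: 0.0
```

```bash
cat >> h.py <<'E'
def plan(x,y,z,ydeg):  # ydeg: world angle of tool y
    s=state();M=R.from_rotvec(s['ee_rot']).as_matrix();d=M.T@(np.array([x,y,z])-s['tool_pos'])
    a=np.degrees(np.arctan2(M[1,1],M[0,1]))
    print('t',s['time_s'],'p',s['tool_pos'].round(4),'yang',a.round(1),'F',s['contact_force'].round(1),'open',round(s['opening']*85.4,1),'g',round(s['grasp_force'],1))
    print('units',(d/.05).round(2),'yaw',round(-((ydeg-a+180)%360-180)/8,2),'q',s['qpos'].round(2))
E
python3 -c "
from h import *
plan(.56,.02,.33,0)"
```

```text
t 0.95 p [ 0.421  -0.3312  0.3326] yang -34.0 F [ 0.4 -0.4  0.1] open 84.9 g 0.0
units [ 7.38 -1.63  0.05] yaw -4.25 q [ 0.72  0.26 -0.17  1.93  0.05  0.96 -0.07]
```

>>> {"fn": "drive_tool", "kwargs": {"series": [[0.9,-0.2,0,-0.6,85],[1.8,-0.4,0,-1.2,85],[2.8,-0.6,0,-1.8,85],[3.7,-0.8,0,-2.4,85],[4.7,-1.0,0,-3.0,85],[5.6,-1.2,0,-3.6,85],[6.6,-1.4,0,-4.2,85],[7.4,-1.6,0,-4.2,85]]}}

```text
time_s: 1.75
tool_pos: [0.563, 0.0206, 0.3323]
ee_rot: [-2.23, -2.213, -0.001]
contact_force: [1.0, -0.7, -0.6]
opening: 0.993
grasp_force: 0.0
```

```bash
python3 -c "
from h import *
d=shot('wrist','d.png');print(d['fx'],d['cx']);plan(.56,.02,.33,0)
cv2.imwrite('pics/d2.png',cv2.resize(cv2.imread('pics/d.png'),(800,600),interpolation=3))"
```

```text
338.17204884032316 249.40485236277496
t 1.8 p [0.565  0.0298 0.3329] yang 0.1 F [2.  4.9 1.1] open 84.9 g 0.0
units [-0.2  -0.1   0.06] yaw 0.01 q [ 0.22  0.32 -0.45  1.86  0.16  0.99 -0.29]
```

View pics/d2.png

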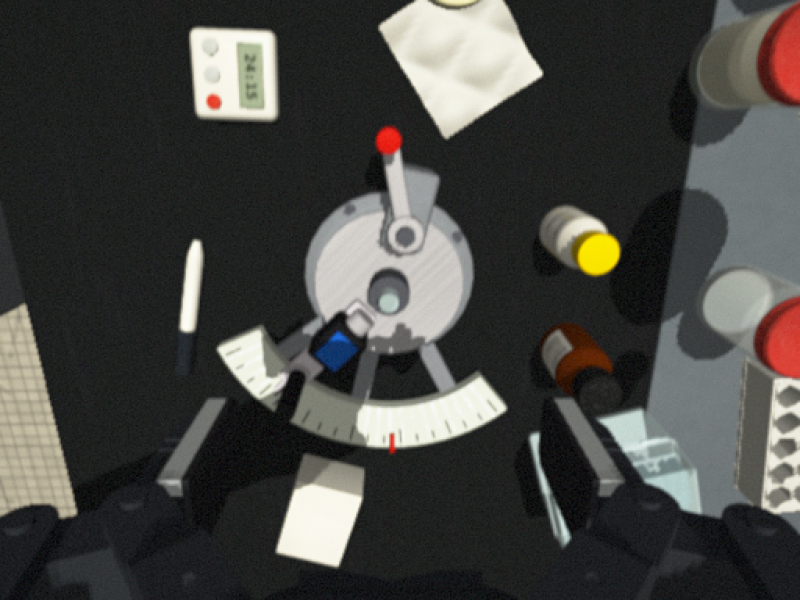

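The wrist view (800×600) shows the lever handle top at (389,140), clamp axis (406,236), pivot knob top (389,301), tab from (392,433) to (392,453), and black handle around (292,390). The area around the lever handle is clear.

```bash
python3 -c "
from h import *
for n,u,v,z in [('lev',389,140,.108),('ax',406,236,.085),('knob',389,301,.1),('tabi',392,433,.028),('tabo',392,453,.028),('hh top',298,375,.106),('hh bot',287,414,.046),('dye',597,254,.084)]:
  print(n,pt('d.png',u/1.5625,v/1.5625,z).round(4))
plan(.563,.085,.15,10)
"
```

```text
lev [0.5636 0.0865 0.108 ]
ax [0.5756 0.0179 0.085 ]
knob [ 0.5628 -0.027   0.1   ]
tabi [ 0.5646 -0.1874  0.028 ]
tabo [ 0.5645 -0.21    0.028 ]
hh top [ 0.4937 -0.0837  0.106 ]
hh bot [ 0.4695 -0.1546  0.046 ]
dye [0.717  0.0031 0.084 ]
t 1.8 p [0.565  0.0298 0.3329] yang 0.1 F [2.  4.9 1.1] open 84.9 g 0.0
units [ 1.07 -0.05  3.67] yaw -1.24 q [ 0.22  0.32 -0.45  1.86  0.16  0.99 -0.29]
```

>>> {"fn": "drive_tool", "kwargs": {"series": [[0.5,0,0.6,-0.6,70],[1.1,-0.04,1.4,-1.25,60],[1.1,-0.04,2.3,-1.25,60],[1.1,-0.04,3.2,-1.25,60],[1.1,-0.04,4.0,-1.25,60],[1.1,-0.04,4.5,-1.25,60],[1.1,-0.04,4.9,-1.25,60],[1.1,-0.04,4.9,-1.25,60]], "squeeze": 50}}

```text
time_s: 2.6
tool_pos: [0.5587, 0.0721, 0.0845]
ee_rot: [-2.029, -2.394, 0.008]
contact_force: [0.9, -0.6, 0.5]
opening: 0.702
grasp_force: 0.0
```

```bash
python3 -c "
from h import *
plan(.563,.0855,.088,10);d=shot('wrist','e.png')"
```

```text
t 2.6 p [0.5587 0.0721 0.0845] yang 9.4 F [ 0.9 -0.6  0.5] open 59.9 g 0.0
units [ 0.25  0.13 -0.07] yaw -0.07 q [ 0.03  0.64 -0.34  2.06  0.42  0.51 -0.45]
```

View pics/e.png

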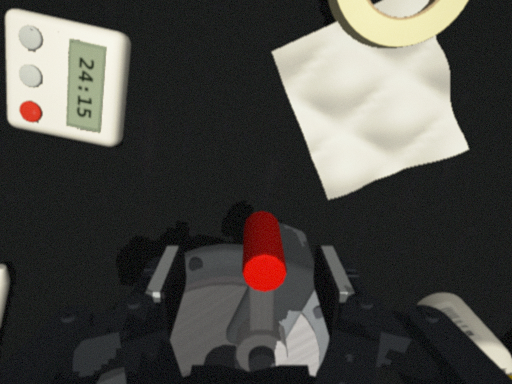

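The handle's red top is at (264,272), between the open fingers and a little ahead of the TCP in +y.

```bash
python3 -c "
from h import *
p=pt('e.png',264,272,.108);print(p, pt('e.png',262,357,.085));plan(p[0],p[1],.088,10)"
```

```text
[0.56214054 0.08640103 0.108     ] [0.57329566 0.02388718 0.085     ]
t 2.65 p [0.5598 0.0725 0.0861] yang 9.4 F [-0.4 -0.1  0.4] open 60.3 g 0.0
units [ 0.27  0.09 -0.04] yaw -0.07 q [ 0.03  0.64 -0.34  2.06  0.42  0.51 -0.45]
```

>>> {"fn": "drive_tool", "kwargs": {"series": [[0.15,0.05,-0.04,-0.07,60],[0.27,0.08,-0.04,-0.07,60],[0.27,0.08,-0.04,-0.07,40],[0.27,0.08,-0.04,-0.07,25],[0.27,0.08,-0.04,-0.07,10],[0.27,0.08,-0.04,-0.07,10],[0.27,0.08,-0.04,-0.07,10],[0.27,0.08,-0.04,-0.07,10]], "squeeze": 50}}

```text
time_s: 3.45
tool_pos: [0.5622, 0.0867, 0.0899]
ee_rot: [2.02, 2.406, -0.001]
contact_force: [-1.7, 0.9, 5.8]
opening: 0.182
grasp_force: 48.6
```

```bash
cat >> h.py <<'E'
AX=np.array([.5745,.0175]);RL=.07
def arc(degs,ax=AX,r=RL,z=.088,tang=-90):
    # waypoints on circle; units from present measured pose
    s=state();M=R.from_rotvec(s['ee_rot']).as_matrix();a=np.degrees(np.arctan2(M[1,1],M[0,1]))
    rel=s['tool_pos'][:2]-ax;print('r',np.hypot(*rel).round(4),'ang',np.degrees(np.arctan2(rel[1],rel[0])).round(1),'M',s['ft_torque'].round(2))
    th=np.degrees(np.arctan2(rel[1],rel[0]));e=np.array([-np.sin(np.radians(th)),np.cos(np.radians(th))]);print('Ftang ccw',(s['contact_force'][:2]@e).round(2))
    for t in degs:
        p=np.array([*(ax+r*np.array([np.cos(np.radians(t)),np.sin(np.radians(t))])),z])
        print(t,(M.T@(p-s['tool_pos'])/.05).round(2),'yaw',round(-((t+tang-a+180)%360-180)/8,2))
E
python3 -c "
from h import *
plan(.5625,.086,.088,10);arc(range(100,150,6))"
```

```text
t 3.45 p [0.5622 0.0867 0.0899] yang 10.0 F [-1.7  0.9  5.8] open 15.5 g 48.6
units [-0.01  0.    0.04] yaw -0.0 q [ 0.01  0.64 -0.34  2.05  0.42  0.52 -0.46]
r 0.0703 ang 100.0 M [-0.01  0.4   0.03]
Ftang ccw 1.55
100 [-0.01  0.    0.04] yaw -0.0
106 [-0.01 -0.15  0.04] yaw -0.75
112 [-0.04 -0.29  0.04] yaw -1.5
118 [-0.07 -0.43  0.04] yaw -2.25
124 [-0.13 -0.57  0.04] yaw -3.0
130 [-0.19 -0.7   0.04] yaw -3.75
136 [-0.27 -0.82  0.04] yaw -4.5
142 [-0.37 -0.94  0.04] yaw -5.25
148 [-0.47 -1.04  0.04] yaw -6.0
```

>>> {"fn": "drive_tool", "kwargs": {"series": [[0,-0.15,0,-0.75,10],[-0.03,-0.29,0,-1.5,10],[-0.07,-0.43,0,-2.25,10],[-0.12,-0.57,0,-3.0,10],[-0.19,-0.7,0,-3.75,10],[-0.27,-0.82,0,-4.5,10],[-0.37,-0.94,0,-5.25,10],[-0.42,-0.99,0,-5.6,10]]}}

```text
time_s: 4.25
tool_pos: [0.5177, 0.0595, 0.0899]
ee_rot: [0.949, 2.994, 0.007]
contact_force: [-1.3, 5.3, 1.6]
opening: 0.186
grasp_force: 49.3
```

```bash
python3 -c "
from h import *
plan(.5625,.086,.15,10);arc([142,145,148])"
```

```text
t 4.25 p [0.5177 0.0595 0.0899] yang 54.8 F [-1.3  5.3  1.6] open 15.8 g 49.3
units [-0.43  0.95 -1.2 ] yaw 5.6 q [ 0.2   0.63 -0.54  2.15  0.65  0.52  0.11]
r 0.0706 ang 143.5 M [ 0.81  0.21 -0.51]
Ftang ccw -3.51
142 [-0.01  0.04  0.04] yaw 0.35
145 [-0.01 -0.04  0.04] yaw -0.02
148 [-0.01 -0.11  0.04] yaw -0.4
```

>>> {"fn": "drive_tool", "kwargs": {"series": [[0,0,0,0,30],[0,0,0,0,45],[0,0,0,0,55],[0,0,-0.3,0,60],[0,0,-0.9,0,60],[0,0,-1.6,0,60],[0,0,-2.2,-0.5,60],[0,0,-2.2,-1.5,60]]}}

```text
time_s: 5.05
tool_pos: [0.5201, 0.0585, 0.2031]
ee_rot: [0.625, 3.071, 0.002]
contact_force: [0.5, -0.5, -0.3]
opening: 0.704
grasp_force: 0.0
```

```bash
python3 -c "
from h import *
plan(.481,-.119,.2,136)"
```

```text
t 5.05 p [0.5201 0.0585 0.2031] yang 67.0 F [ 0.5 -0.5 -0.3] open 60.1 g 0.0
units [-0.67 -3.57  0.06] yaw -8.62 q [ 0.37  0.49 -0.77  2.08  0.5   0.76  0.46]
```

>>> {"fn": "drive_tool", "kwargs": {"series": [[-0.1,-0.4,0,-1,60],[-0.2,-0.9,0,-2,60],[-0.3,-1.5,0,-3,60],[-0.4,-2.1,0,-4,60],[-0.5,-2.7,0,-5,60],[-0.6,-3.2,0,-6,60],[-0.67,-3.57,0,-7,60],[-0.67,-3.57,0,-8,60]]}}

```text
time_s: 5.85
tool_pos: [0.4766, -0.1235, 0.1984]
ee_rot: [1.093, -2.942, 0.002]
contact_force: [0.8, 0.9, 0.4]
opening: 0.701
grasp_force: 0.0
```

```bash
python3 -c "
from h import *
d=shot('wrist','f.png');plan(.481,-.119,.2,136)"
```

```text
t 5.9 p [ 0.477  -0.122   0.1984] yang 131.1 F [ 0.3 -0.1 -0.5] open 59.8 g 0.0
units [-0.1  -0.01 -0.03] yaw -0.62 q [ 0.94  0.58 -1.08  2.13  0.7   0.85  1.72]
```

View pics/f.png

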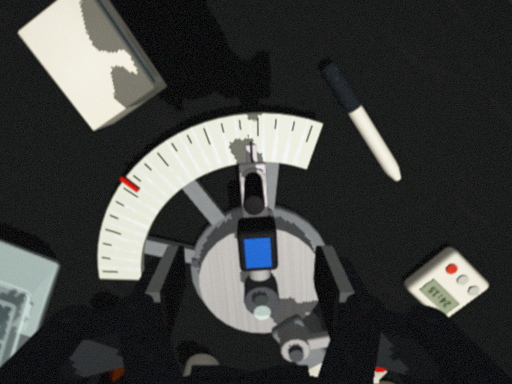

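The handle's top is at (254,203), the pointer tip at (252,150), the tab from (137,189) to (122,179), and the knob at (262,312).

```bash
python3 -c "
from h import *
for n,u,v,z in [('hh',254,201,.106),('tip',252,145,.036),('ti',137,189,.028),('to',122,179,.028),('knob',262,312,.1)]: print(n,pt('f.png',u,v,z).round(4))
for z in (.106,.046): print(px('f.png',[.4815,-.119,z]))
print(px('f.png',[.563,-.034,.1]),px('f.png',[.563,-.034-.155,.028]),px('f.png',[.563,-.034-.175,.028]))
plan(.481,-.119,.085,136)"
```

```text
hh [ 0.4766 -0.1202  0.106 ]
tip [ 0.4577 -0.1379  0.036 ]
ti [ 0.5616 -0.1913  0.028 ]
to [ 0.5626 -0.2076  0.028 ]
knob [ 0.5474 -0.0498  0.1   ]
(np.float64(250.75393269341797), np.float64(206.92945442482636))
(np.float64(250.58337786812734), np.float64(181.35367372099282))
(np.float64(263.74958592673886), np.float64(333.84884335888603)) (np.float64(138.1934359483311), np.float64(191.6068673980217)) (np.float64(120.49941981300984), np.float64(178.3925632010609))
t 5.9 p [ 0.477  -0.122   0.1984] yang 131.1 F [ 0.3 -0.1 -0.5] open 59.8 g 0.0
units [-0.1  -0.01  2.27] yaw -0.62 q [ 0.94  0.58 -1.08  2.13  0.7   0.85  1.72]
```

>>> {"fn": "drive_tool", "kwargs": {"series": [[-0.04,0,0.5,-0.5,60],[-0.07,0,1.1,-0.6,60],[-0.07,0,1.7,-0.6,60],[-0.07,0,2.1,-0.6,60],[-0.07,0,2.3,-0.6,50],[-0.07,0,2.3,-0.6,30],[-0.07,0,2.3,-0.6,10],[-0.07,0,2.3,-0.6,10]]}}

```text
time_s: 6.7
tool_pos: [0.4812, -0.117, 0.0853]
ee_rot: [-1.216, 2.895, -0.001]
contact_force: [-0.3, 0.1, -0.6]
opening: 0.172
grasp_force: 48.7
```

>>> {"fn": "drive_tool", "kwargs": {"series": [[0,0,0,0,10],[0,0,0,0,10],[0,0,0,0,10],[0,0,0,0,10],[0,0,0,0,10],[0,0,0,0,10],[0,0,0,0,10],[0,0,0,0,10]]}}

```text
time_s: 7.5
tool_pos: [0.4812, -0.117, 0.0852]
ee_rot: [-1.216, 2.895, -0.001]
contact_force: [-1.3, 0.9, 5.7]
opening: 0.172
grasp_force: 49.2
```

```bash
python3 -c "
from h import *
plan(.481,-.119,.085,136);arc([225,231,237,243,249,255,261,267,270],np.array([.563,-.034]),.115,.085,-90)"
```

```text
t 7.5 p [ 0.4812 -0.117   0.0852] yang 135.6 F [-1.3  0.9  5.7] open 14.7 g 49.2
units [ 0.03 -0.02  0.  ] yaw -0.05 q [ 0.78  0.74 -0.89  2.2   0.98  0.68  1.54]
r 0.1166 ang -134.6 M [ 0.22  0.31 -0.01]
Ftang ccw -1.54
225 [-0.03  0.02  0.  ] yaw 0.07
231 [-0.04 -0.22  0.  ] yaw -0.68
237 [-0.08 -0.46  0.  ] yaw -1.43
243 [-0.14 -0.69  0.  ] yaw -2.18
249 [-0.22 -0.92  0.  ] yaw -2.93
255 [-0.33 -1.14  0.01] yaw -3.68
261 [-0.46 -1.34  0.01] yaw -4.43
267 [-0.61 -1.53  0.01] yaw -5.18
270 [-0.69 -1.62  0.01] yaw -5.55
```

>>> {"fn": "drive_tool", "kwargs": {"series": [[-0.01,-0.22,0,-0.7,10],[-0.05,-0.46,0,-1.45,10],[-0.11,-0.69,0,-2.2,10],[-0.19,-0.92,0,-2.95,10],[-0.3,-1.14,0,-3.7,10],[-0.43,-1.34,0,-4.45,10],[-0.58,-1.53,0,-5.2,10],[-0.66,-1.62,0,-5.55,10]]}}

```text
time_s: 8.3
tool_pos: [0.562, -0.1501, 0.0852]
ee_rot: [-2.224, 2.218, 0.0]
contact_force: [-3.7, 0.8, 7.4]
opening: 0.171
grasp_force: 50.1
```

```bash
python3 -c "
from h import *
arc([268,269,270,271,272],np.array([.563,-.034]),.115,.085,-90);plan(.563,-.15,.085,180)
d=shot('wrist','g.png');cv2.imwrite('pics/g2.png',cv2.resize(cv2.imread('pics/g.png')[60:384,100:420],None,fx=1.85,fy=1.85,interpolation=3))"
```

```text
r 0.1161 ang -90.5 M [0.19 0.6  0.1 ]
Ftang ccw -3.74
268 [-0.02  0.06  0.  ] yaw 0.27
269 [-0.02  0.02  0.  ] yaw 0.14
270 [-0.02 -0.02  0.  ] yaw 0.02
271 [-0.02 -0.06  0.  ] yaw -0.11
272 [-0.02 -0.1   0.  ] yaw -0.23
t 8.3 p [ 0.562  -0.1501  0.0852] yang -179.8 F [-3.7  0.8  7.4] open 14.6 g 50.1
units [-0.   -0.02  0.  ] yaw 0.02 q [ 0.87  0.89 -1.05  2.01  1.03  0.9   2.38]
```

View pics/g2.png

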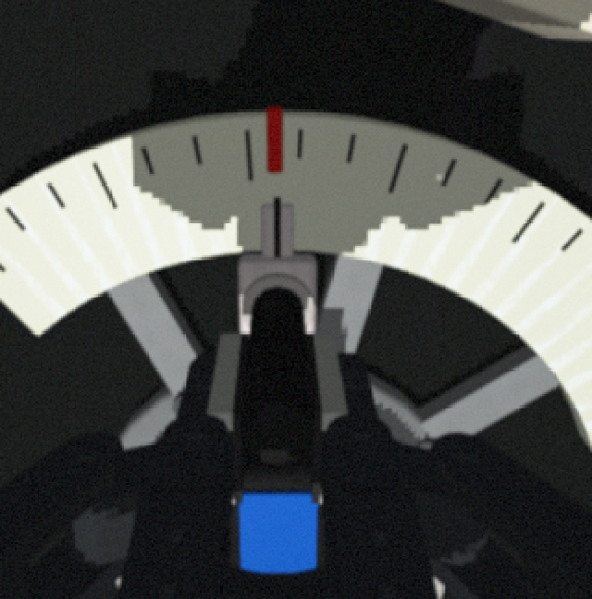

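The pointer line at x=277 stands about 1 mm short of the tab centre at x=274.5, roughly 0.35°. I'll nudge it a little, then release.

>>> {"fn": "drive_tool", "kwargs": {"series": [[0,-0.015,0,0,10],[0,-0.015,0,0,10],[0,-0.015,0,0,10],[0,-0.015,0,0,25],[0,-0.015,0,0,40],[0,-0.015,0,0,50],[0,-0.015,0,0,55],[0,-0.015,0,0,55]]}}

```text
time_s: 9.15
tool_pos: [0.5622, -0.1506, 0.0841]
ee_rot: [2.221, -2.222, -0.0]
contact_force: [0.1, 0.5, -0.1]
opening: 0.639
grasp_force: 0.0
```

>>> {"fn": "drive_tool", "kwargs": {"series": [[0,-0.015,-0.4,0,55],[0,-0.015,-1,0,55],[0,-0.015,-1.7,0,55],[0,-0.015,-2.3,0,55],[0,-0.015,-2.3,0,55],[0,-0.015,-2.3,0,55],[0,-0.015,-2.3,0,55],[0,-0.015,-2.3,0,55]]}}

```text
time_s: 9.95
tool_pos: [0.5621, -0.1506, 0.1979]
ee_rot: [2.22, -2.221, -0.003]
contact_force: [0.5, -0.4, 0.0]
opening: 0.641
grasp_force: 0.0
```

```bash
python3 -c "
from h import *
d=shot('wrist','i.png');cv2.imwrite('pics/i2.png',cv2.resize(cv2.imread('pics/i.png')[80:330,130:380],None,fx=2.3,fy=2.3,interpolation=3))
plan(.518,.06,.2,55)"
```

```text
t 10.0 p [ 0.5623 -0.1506  0.198 ] yang 180.0 F [-0.8  0.1  0.1] open 54.7 g 0.0
units [-4.21  0.89 -0.04] yaw 15.62 q [ 0.95  0.76 -1.18  1.94  0.83  1.04  2.53]
```

View pics/i2.png

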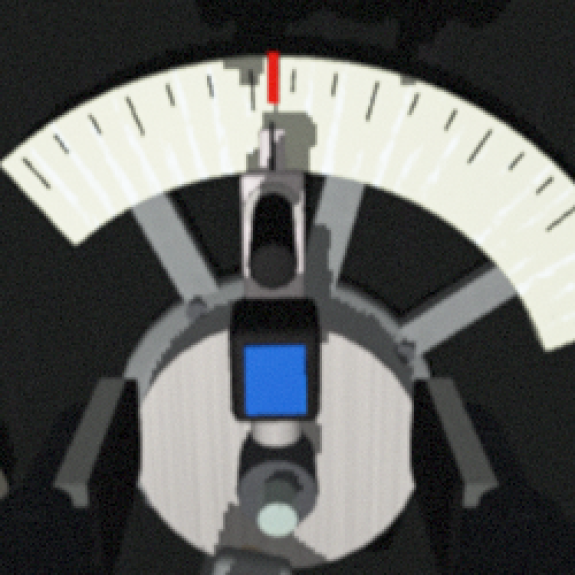

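The pointer line (x≈273) is in line with the tab (x≈273.5). Next I go back to the lever.

>>> {"fn": "drive_tool", "kwargs": {"series": [[-0.4,0.1,0,1,60],[-0.9,0.2,0,2,60],[-1.5,0.4,0,3,60],[-2.1,0.5,0,4,60],[-2.7,0.6,0,5,60],[-3.3,0.7,0,6,60],[-3.8,0.8,0,7,60],[-4.2,0.89,0,8,60]]}}

```text
time_s: 10.8
tool_pos: [0.5178, 0.0615, 0.1989]
ee_rot: [0.7, -3.062, -0.001]
contact_force: [-0.2, 0.0, 0.5]
opening: 0.702
grasp_force: 0.0
```

>>> {"fn": "drive_tool", "kwargs": {"series": [[0,0,0,1,60],[0,0,0,2,60],[0,0,0,3,60],[0,0,0,4,60],[0,0,0,5,60],[0,0,0,6,60],[0,0,0,7,60],[0,0,0,7.6,60]]}}

```text
time_s: 11.6
tool_pos: [0.5181, 0.0597, 0.1986]
ee_rot: [-0.945, -2.995, 0.001]
contact_force: [-0.1, 0.2, -0.3]
opening: 0.704
grasp_force: 0.0
```

```bash
python3 -c "
from h import *
plan(.518,.0597,.089,54.8);d=shot('wrist','j.png')"
```

```text
t 11.6 p [0.5181 0.0597 0.1986] yang 55.0 F [-0.1  0.2 -0.3] open 60.1 g 0.0
units [-0.    0.    2.19] yaw 0.02 q [ 0.28  0.47 -0.64  2.08  0.42  0.72  0.33]
```

View pics/j.png

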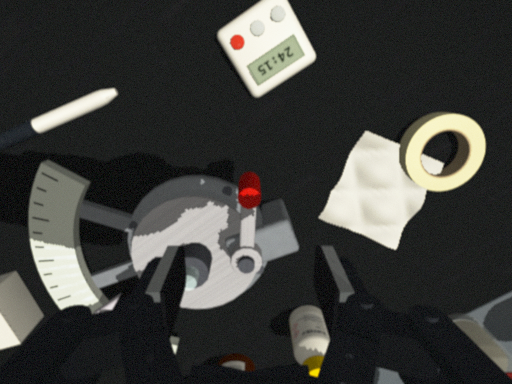

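The red handle's top is at (249,191) and the axis nut at (245,261). The descent path is clear.

```bash
python3 -c "
from h import *
print(px('j.png',[.518,.0597,.108]),px('j.png',[.518,.0597,.08]),px('j.png',[.5745,.0175,.085]))
print(pt('j.png',249,193,.108))"
```

```text
(np.float64(249.93174993921187), np.float64(197.1828779955825)) (np.float64(249.92782156760094), np.float64(184.52676029445135)) (np.float64(247.2700371602705), np.float64(266.81196267032163))
[0.5150778  0.06095095 0.108     ]
```

>>> {"fn": "drive_tool", "kwargs": {"series": [[0,0,0.5,0,60],[0,0,1.1,0,60],[0,0,1.7,0,60],[0,0,2.05,0,60],[0,0,2.2,0,50],[0,0,2.2,0,30],[0,0,2.2,0,10],[0,0,2.2,0,10]]}}

```text
time_s: 12.45
tool_pos: [0.5187, 0.0593, 0.0901]
ee_rot: [0.94, 2.997, -0.001]
contact_force: [-0.2, -0.2, -1.4]
opening: 0.178
grasp_force: 48.7
```

>>> {"fn": "drive_tool", "kwargs": {"series": [[0,0,0,0,10],[0,0,0,0,10],[0,0,0,0,10],[0,0,0,0,10],[0,0,0,0,10],[0,0,0,0,10],[0,0,0,0,10],[0,0,0,0,10]]}}

```text
time_s: 13.25
tool_pos: [0.5187, 0.0593, 0.09]
ee_rot: [0.94, 2.997, -0.001]
contact_force: [-2.2, -1.8, 5.3]
opening: 0.184
grasp_force: 49.3
```

```bash
python3 -c "
from h import *
plan(.518,.0597,.088,55);arc(range(144,90,-5))"
```

```text
t 13.25 p [0.5187 0.0593 0.09  ] yang 55.2 F [-2.2 -1.8  5.3] open 15.7 g 49.3
units [ 0.02 -0.    0.04] yaw 0.02 q [ 0.15  0.62 -0.48  2.15  0.6   0.5   0.17]
r 0.0697 ang 143.2 M [-0.2   0.44  0.01]
Ftang ccw 2.73
144 [ 0.01 -0.02  0.04] yaw 0.15
139 [-0.    0.1   0.04] yaw 0.77
134 [-0.02  0.22  0.04] yaw 1.4
129 [-0.05  0.34  0.04] yaw 2.02
124 [-0.09  0.46  0.04] yaw 2.65
119 [-0.14  0.57  0.04] yaw 3.27
114 [-0.2   0.68  0.04] yaw 3.9
109 [-0.26  0.78  0.04] yaw 4.52
104 [-0.34  0.87  0.04] yaw 5.15
99 [-0.42  0.96  0.04] yaw 5.77
94 [-0.52  1.04  0.04] yaw 6.4
```

>>> {"fn": "drive_tool", "kwargs": {"series": [[-0.01,0.08,0,0.5,10],[-0.01,0.18,0,1.0,10],[-0.02,0.26,0,1.5,10],[-0.05,0.35,0,2.0,10],[-0.08,0.44,0,2.5,10],[-0.12,0.52,0,3.0,10],[-0.16,0.61,0,3.5,10],[-0.2,0.69,0,4.0,10]]}}

```text
time_s: 14.05
tool_pos: [0.547, 0.0813, 0.09]
ee_rot: [1.728, 2.621, -0.002]
contact_force: [-1.2, -3.8, 5.3]
opening: 0.185
grasp_force: 49.3
```

```bash
cat >> h.py <<'E'
def feel():
    s=state();F=s['contact_force'];r=s['tool_pos'][:2]-AX;Mz=s['ft_torque'][2]
    th=np.degrees(np.arctan2(r[1],r[0]));tau=r[0]*F[1]-r[1]*F[0]
    print('t',s['time_s'],'th',th.round(2),'lever',round(1.17+np.radians(100-th),3),'r',np.hypot(*r).round(4),'F',F.round(1),'Mz',Mz.round(3),'tau',tau.round(3),'N',(tau/.07).round(2),'with Mz',((tau+Mz)/.07).round(2),'jv',np.abs(s['joint_vel']).max().round(3))
E
python3 -c "
from h import *
feel();arc(range(114,80,-3))"
```

```text
t 14.05 th 113.3 lever 0.938 r 0.0695 F [-1.2 -3.8  5.3] Mz 0.604 tau 0.179 N 2.56 with Mz 11.19 jv 0.487
r 0.0695 ang 113.3 M [-0.68  0.17  0.6 ]
Ftang ccw 2.58
114 [ 0.01 -0.02  0.04] yaw -0.1
111 [0.01 0.06 0.04] yaw 0.28
108 [0.01 0.13 0.04] yaw 0.65
105 [-0.    0.2   0.04] yaw 1.03
102 [-0.02  0.27  0.04] yaw 1.4
99 [-0.03  0.35  0.04] yaw 1.78
96 [-0.05  0.42  0.04] yaw 2.15
93 [-0.08  0.49  0.04] yaw 2.53
90 [-0.1   0.55  0.04] yaw 2.9
87 [-0.13  0.62  0.04] yaw 3.28
84 [-0.17  0.69  0.04] yaw 3.65
81 [-0.2   0.75  0.04] yaw 4.03
```

>>> {"fn": "drive_tool", "kwargs": {"series": [[0,0.03,0,0.12,10],[0,0.05,0,0.25,10],[0,0.08,0,0.38,10],[0,0.1,0,0.5,10],[0,0.13,0,0.62,10],[0,0.15,0,0.75,10],[0,0.18,0,0.88,10],[0,0.2,0,1.0,10]]}}

```text
time_s: 14.85
tool_pos: [0.5563, 0.0845, 0.09]
ee_rot: [1.905, 2.495, -0.002]
contact_force: [-0.5, -4.0, 6.3]
opening: 0.182
grasp_force: 49.4
```

```bash
python3 -c "
from h import *
feel();arc(range(107,90,-3))"
```

```text
t 14.85 th 105.21 lever 1.079 r 0.0694 F [-0.5 -4.   6.3] Mz 0.543 tau 0.106 N 1.52 with Mz 9.27 jv 0.114
r 0.0694 ang 105.2 M [-0.86  0.21  0.54]
Ftang ccw 1.53
107 [ 0.01 -0.04  0.04] yaw -0.21
104 [0.01 0.03 0.04] yaw 0.16
101 [0.01 0.1  0.04] yaw 0.54
98 [0.   0.18 0.04] yaw 0.91
95 [-0.01  0.25  0.04] yaw 1.29
92 [-0.03  0.32  0.04] yaw 1.66
```

>>> {"fn": "drive_tool", "kwargs": {"series": [[0,0.02,0,0.1,10],[0,0.04,0,0.2,10],[0,0.06,0,0.3,10],[0,0.08,0,0.4,10],[0,0.1,0,0.5,10],[0,0.12,0,0.6,10],[0,0.14,0,0.7,10],[0,0.16,0,0.8,10]]}}

```text
time_s: 15.65
tool_pos: [0.5639, 0.086, 0.09]
ee_rot: [2.041, 2.385, -0.003]
contact_force: [-0.3, -5.4, 6.5]
opening: 0.182
grasp_force: 49.4
```

```bash
python3 -c "
from h import *
feel();arc(range(99,88,-3))"
```

```text
t 15.65 th 98.78 lever 1.191 r 0.0694 F [-0.3 -5.4  6.5] Mz 0.559 tau 0.08 N 1.14 with Mz 9.13 jv 0.093
r 0.0694 ang 98.8 M [-0.92  0.23  0.56]
Ftang ccw 1.16
99 [ 0.01 -0.01  0.04] yaw -0.01
96 [0.01 0.07 0.04] yaw 0.36
93 [0.01 0.14 0.04] yaw 0.74
90 [-0.    0.21  0.04] yaw 1.11
```

>>> {"fn": "drive_tool", "kwargs": {"series": [[0,0.02,0,0.1,10],[0,0.04,0,0.2,10],[-0.01,0.06,0,0.3,10],[-0.01,0.08,0,0.4,10],[-0.01,0.1,0,0.5,10],[-0.02,0.12,0,0.6,10],[-0.02,0.14,0,0.7,10],[-0.02,0.16,0,0.8,10]]}}

```text
time_s: 16.45
tool_pos: [0.5715, 0.0868, 0.09]
ee_rot: [2.171, 2.268, -0.003]
contact_force: [-1.8, -3.4, 5.9]
opening: 0.179
grasp_force: 49.5
```

```bash
python3 -c "
from h import *
feel();arc(range(93,80,-3))"
```

```text
t 16.45 th 92.46 lever 1.302 r 0.0693 F [-1.8 -3.4  5.9] Mz 0.585 tau 0.138 N 1.97 with Mz 10.34 jv 0.091
r 0.0693 ang 92.5 M [-0.88  0.35  0.59]
Ftang ccw 1.99
93 [ 0.01 -0.01  0.04] yaw -0.06
90 [0.01 0.06 0.04] yaw 0.32
87 [0.01 0.13 0.04] yaw 0.69
84 [-0.    0.21  0.04] yaw 1.07
81 [-0.02  0.28  0.04] yaw 1.44
```

>>> {"fn": "drive_tool", "kwargs": {"series": [[0,0.015,0,0.07,10],[0,0.03,0,0.14,10],[0,0.045,0,0.21,10],[0,0.06,0,0.28,10],[0,0.07,0,0.35,10],[0,0.08,0,0.42,10],[0,0.095,0,0.49,10],[0,0.11,0,0.56,10]]}}

```text
time_s: 17.25
tool_pos: [0.5768, 0.0868, 0.09]
ee_rot: [2.257, 2.182, -0.004]
contact_force: [-2.5, -3.8, 7.3]
opening: 0.183
grasp_force: 49.5
```

```bash
python3 -c "
from h import *
feel();arc([88,86,84,82])"
```

```text
t 17.25 th 88.11 lever 1.378 r 0.0693 F [-2.5 -3.8  7.3] Mz 0.572 tau 0.166 N 2.37 with Mz 10.54 jv 0.063
r 0.0693 ang 88.1 M [-0.86  0.46  0.57]
Ftang ccw 2.39
88 [0.01 0.   0.04] yaw 0.01
86 [0.01 0.05 0.04] yaw 0.26
84 [0.01 0.1  0.04] yaw 0.51
82 [0.01 0.15 0.04] yaw 0.76
```

>>> {"fn": "drive_tool", "kwargs": {"series": [[0,0.015,0,0.08,10],[0,0.03,0,0.16,10],[0,0.045,0,0.24,10],[0,0.06,0,0.32,10],[0,0.075,0,0.4,10],[0,0.09,0,0.48,10],[0,0.105,0,0.56,10],[0,0.12,0,0.64,10]]}}

```text
time_s: 18.05
tool_pos: [0.5816, 0.087, 0.0899]
ee_rot: [-2.357, -2.076, 0.006]
contact_force: [-4.7, -2.6, 10.0]
opening: 0.181
grasp_force: 49.9
```

```bash
python3 -c "
from h import *
feel();arc([83,81,79,77])"
```

```text
t 18.05 th 84.2 lever 1.446 r 0.0698 F [-4.7 -2.6 10. ] Mz 0.111 tau 0.307 N 4.38 with Mz 5.97 jv 0.068
r 0.0698 ang 84.2 M [-0.57  0.97  0.11]
Ftang ccw 4.39
83 [0.   0.03 0.04] yaw -0.03
81 [0.   0.08 0.04] yaw 0.22
79 [0.   0.13 0.04] yaw 0.47
77 [-0.    0.18  0.04] yaw 0.72
```

>>> {"fn": "drive_tool", "kwargs": {"series": [[0,0.015,0,0.04,10],[0,0.03,0,0.08,10],[0,0.045,0,0.12,10],[0,0.06,0,0.16,10],[0,0.075,0,0.2,10],[0,0.09,0,0.24,10],[0,0.105,0,0.28,10],[0,0.12,0,0.32,10]], "squeeze": 70}}

```text
time_s: 18.85
tool_pos: [0.5843, 0.0866, 0.0899]
ee_rot: [-2.399, -2.023, 0.013]
contact_force: [-10.3, -2.3, 14.0]
opening: 0.176
grasp_force: 68.7
```

```bash
python3 -c "
from h import *
feel();arc([81,79,77])"
```

```text
t 18.85 th 81.91 lever 1.486 r 0.0698 F [-10.3  -2.3  14. ] Mz 0.059 tau 0.687 N 9.81 with Mz 10.66 jv 0.034
r 0.0698 ang 81.9 M [-0.45  1.77  0.06]
Ftang ccw 9.84
81 [0.   0.02 0.04] yaw -0.09
79 [0.   0.07 0.04] yaw 0.16
77 [0.   0.12 0.04] yaw 0.41
```

>>> {"fn": "drive_tool", "kwargs": {"series": [[0,0.015,0,0.06,10],[0,0.03,0,0.12,10],[0,0.045,0,0.18,10],[0,0.06,0,0.24,10],[0,0.07,0,0.3,10],[0,0.08,0,0.36,10],[0,0.09,0,0.42,10],[0,0.1,0,0.48,10]]}}

```text
time_s: 19.65
tool_pos: [0.589, 0.0858, 0.0899]
ee_rot: [-2.466, -1.942, 0.014]
contact_force: [-10.8, -2.1, 14.7]
opening: 0.179
grasp_force: 68.6
```

```bash
python3 -c "
from h import *
feel();arc([79,77,75])"
```

```text
t 19.65 th 77.99 lever 1.554 r 0.0698 F [-10.8  -2.1  14.7] Mz 0.113 tau 0.706 N 10.08 with Mz 11.7 jv 0.054
r 0.0698 ang 78.0 M [-0.41  1.76  0.11]
Ftang ccw 10.1
79 [ 0.   -0.02  0.04] yaw -0.32
77 [0.   0.02 0.04] yaw -0.07
75 [0.   0.07 0.04] yaw 0.18
```

>>> {"fn": "drive_tool", "kwargs": {"series": [[0,0.01,0,0.05,10],[0,0.02,0,0.1,10],[0,0.03,0,0.15,10],[0,0.04,0,0.2,10],[0,0.05,0,0.25,10],[0,0.06,0,0.3,10],[0,0.07,0,0.35,10],[0,0.08,0,0.4,10]]}}

```text
time_s: 20.45
tool_pos: [0.5928, 0.0849, 0.0899]
ee_rot: [-2.519, -1.873, 0.015]
contact_force: [-11.1, -3.7, 15.0]
opening: 0.175
grasp_force: 68.6
```

```bash
python3 -c "
from h import *
feel();arc([75,73])"
```

```text
t 20.45 th 74.84 lever 1.609 r 0.0698 F [-11.1  -3.7  15. ] Mz 0.137 tau 0.678 N 9.68 with Mz 11.65 jv 0.044
r 0.0698 ang 74.8 M [-0.49  1.87  0.14]
Ftang ccw 9.71
75 [ 0.   -0.    0.04] yaw -0.22
73 [0.   0.05 0.04] yaw 0.03
```

>>> {"fn": "drive_tool", "kwargs": {"series": [[0,0.01,0,0.06,10],[0,0.025,0,0.12,10],[0,0.035,0,0.18,10],[-0.01,0.05,0,0.24,10],[-0.01,0.06,0,0.3,10],[-0.01,0.07,0,0.36,10],[-0.01,0.085,0,0.42,10],[-0.01,0.1,0,0.48,10]]}}

```text
time_s: 21.25
tool_pos: [0.5971, 0.0835, 0.0899]
ee_rot: [-2.579, -1.787, 0.015]
contact_force: [-11.3, -0.7, 15.4]
opening: 0.177
grasp_force: 68.7
```

```bash
python3 -c "
from h import *
feel();arc([71,69,67])"
```

```text
t 21.25 th 71.08 lever 1.675 r 0.0698 F [-11.3  -0.7  15.4] Mz 0.15 tau 0.727 N 10.39 with Mz 12.53 jv 0.052
r 0.0698 ang 71.1 M [-0.32  1.9   0.15]
Ftang ccw 10.41
71 [0.   0.   0.04] yaw -0.2
69 [0.   0.05 0.04] yaw 0.05
67 [0.   0.1  0.04] yaw 0.3
```

>>> {"fn": "drive_tool", "kwargs": {"series": [[0,0.01,0,0.06,10],[0,0.025,0,0.12,10],[0,0.035,0,0.18,10],[0,0.05,0,0.24,10],[0,0.06,0,0.3,10],[0,0.07,0,0.36,10],[0,0.085,0,0.42,10],[0,0.1,0,0.48,10]]}}

```text
time_s: 22.05
tool_pos: [0.6015, 0.0819, 0.0899]
ee_rot: [-2.637, -1.7, 0.016]
contact_force: [-12.2, -1.5, 16.6]
opening: 0.177
grasp_force: 68.8
```

```bash
python3 -c "
from h import *
feel();arc([67,65,63])"
```

```text
t 22.05 th 67.27 lever 1.741 r 0.0698 F [-12.2  -1.5  16.6] Mz 0.196 tau 0.745 N 10.64 with Mz 13.44 jv 0.05
r 0.0698 ang 67.3 M [-0.28  2.04  0.2 ]
Ftang ccw 10.67
67 [0.   0.01 0.04] yaw -0.17
65 [0.   0.06 0.04] yaw 0.08
63 [0.   0.1  0.04] yaw 0.33
```

>>> {"fn": "drive_tool", "kwargs": {"series": [[0,0.01,0,0.05,10],[0,0.02,0,0.1,10],[0,0.03,0,0.15,10],[0,0.04,0,0.2,10],[0,0.05,0,0.25,10],[0,0.06,0,0.3,10],[0,0.07,0,0.35,10],[0,0.08,0,0.4,10]]}}

```text
time_s: 22.85
tool_pos: [0.6049, 0.0803, 0.0899]
ee_rot: [-2.683, -1.626, 0.016]
contact_force: [-11.8, -1.8, 15.7]
opening: 0.176
grasp_force: 68.8
```

```bash
python3 -c "
from h import *
feel()
for i in range(3): get_image('side');feel()
arc([64,62,60])"
```

```text
t 22.85 th 64.15 lever 1.796 r 0.0698 F [-11.8  -1.8  15.7] Mz 0.24 tau 0.684 N 9.78 with Mz 13.21 jv 0.042
t 22.9 th 64.1 lever 1.797 r 0.0698 F [-11.7  -1.2  15.1] Mz 0.196 tau 0.698 N 9.97 with Mz 12.78 jv 0.005
t 22.95 th 64.08 lever 1.797 r 0.0699 F [-12.5  -2.1  15.1] Mz 0.157 tau 0.725 N 10.35 with Mz 12.6 jv 0.003
t 23.0 th 64.11 lever 1.796 r 0.0698 F [-11.8  -1.7  15.4] Mz 0.18 tau 0.687 N 9.82 with Mz 12.39 jv 0.002
r 0.0698 ang 64.1 M [-0.19  2.1   0.18]
Ftang ccw 9.84
64 [0.   0.   0.04] yaw -0.2
62 [0.   0.05 0.04] yaw 0.05
60 [0.   0.1  0.04] yaw 0.3
```

>>> {"fn": "drive_tool", "kwargs": {"series": [[-0.01,0.01,0,0.05,10],[-0.01,0.02,0,0.1,10],[-0.02,0.03,0,0.15,10],[-0.02,0.04,0,0.2,10],[-0.03,0.05,0,0.25,10],[-0.03,0.06,0,0.3,10],[-0.04,0.07,0,0.35,10],[-0.04,0.08,0,0.4,10]]}}

```text
time_s: 23.8
tool_pos: [0.6082, 0.0786, 0.0899]
ee_rot: [-2.726, -1.552, 0.013]
contact_force: [-11.8, 1.7, 14.3]
opening: 0.175
grasp_force: 68.6
```

```bash
python3 -c "
from h import *
feel()
for i in range(3): get_image('side');feel()
arc([61,59,57])"
```

```text
t 23.8 th 61.09 lever 1.849 r 0.0698 F [-11.8   1.7  14.3] Mz 0.239 tau 0.78 N 11.14 with Mz 14.55 jv 0.041
t 23.85 th 61.07 lever 1.85 r 0.0698 F [-11.5   1.1  14.5] Mz 0.185 tau 0.736 N 10.52 with Mz 13.16 jv 0.005
t 23.9 th 61.05 lever 1.85 r 0.0698 F [-11.1   0.5  13.4] Mz 0.161 tau 0.692 N 9.89 with Mz 12.19 jv 0.001
t 23.95 th 61.08 lever 1.849 r 0.0698 F [-10.9   1.5  14.1] Mz 0.149 tau 0.718 N 10.25 with Mz 12.38 jv 0.001
r 0.0698 ang 61.1 M [0.22 1.93 0.15]
Ftang ccw 10.29
61 [0.01 0.   0.04] yaw -0.21
59 [0.01 0.05 0.04] yaw 0.04
57 [0.   0.1  0.04] yaw 0.29
```

>>> {"fn": "drive_tool", "kwargs": {"series": [[0,0,0,0,20],[0,0,0,0,30],[0,0,0,0,40],[0,0,0,0,40],[0,0,0,0,40],[0,0,0,0,40],[0,0,0,0,40],[0,0,0,0,40]]}}

```text
time_s: 24.75
tool_pos: [0.6134, 0.0769, 0.0892]
ee_rot: [2.733, 1.549, 0.0]
contact_force: [0.7, -0.6, -0.3]
opening: 0.467
grasp_force: 0.0
```

```bash
python3 -c "
from h import *
for i in range(4):feel();get_image('side')
d=shot('wrist','k.png');arc([61,60,59,58])"
```

```text
t 24.75 th 56.79 lever 1.924 r 0.071 F [ 0.7 -0.6 -0.3] Mz 0.018 tau -0.068 N -0.96 with Mz -0.7 jv 0.002
t 24.8 th 56.83 lever 1.923 r 0.0711 F [ 0.3  0.  -0.2] Mz 0.052 tau -0.016 N -0.22 with Mz 0.52 jv 0.002
t 24.85 th 56.83 lever 1.924 r 0.071 F [ 0.2 -0.8  0.4] Mz -0.012 tau -0.043 N -0.61 with Mz -0.79 jv 0.002
t 24.9 th 56.82 lever 1.924 r 0.071 F [-0.9  0.5 -0.5] Mz 0.021 tau 0.075 N 1.07 with Mz 1.37 jv 0.001
r 0.071 ang 56.8 M [-0.02 -0.04 -0.02]
Ftang ccw 0.45
61 [-0.02 -0.1   0.03] yaw -0.24
60 [-0.02 -0.08  0.03] yaw -0.11
59 [-0.02 -0.05  0.03] yaw 0.01
58 [-0.02 -0.03  0.03] yaw 0.14
```

View pics/k.png

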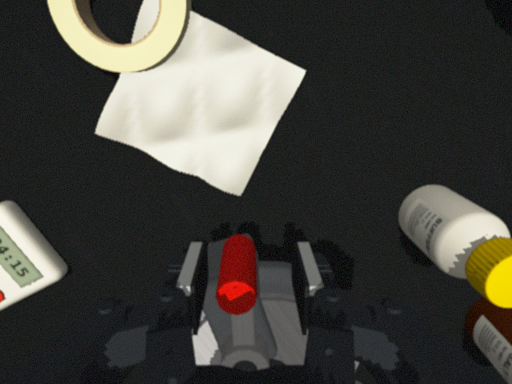

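The handle's red top is at (236,293) between the opened fingers. When released, the tool sprang about 5 mm ahead of the handle. I'll work out the true lever angle from this.

```bash
python3 -c "
from h import *
im=cv2.imread('pics/k.png').astype(int);m=(im[...,2]>150)&(im[...,1]<70)&(im[...,0]<70)
ys,xs=np.nonzero(m[200:330,180:300]);ys+=200;xs+=180
print(xs.min(),xs.max(),ys.max(),[ (r,xs[ys==r].min(),xs[ys==r].max()) for r in range(280,316,5) if (ys==r).any()])
for th in (57,59,61,63,65):
  a=np.radians(th);q=AX+RL*np.array([np.cos(a),np.sin(a)]);print(th,np.round(px('k.png',[*q,.108]),1),np.round(px('k.png',[*q,.08]),1))
print(np.round(px('e.png',[.5622,.0867,.108]),1),'axis px',np.round(px('k.png',[*AX,.085]),1))
"
```

```text
218 254 300 [(280, np.int64(233), np.int64(235)), (285, np.int64(222), np.int64(248)), (290, np.int64(218), np.int64(253)), (295, np.int64(220), np.int64(241)), (300, np.int64(229), np.int64(231))]
57 [247.1 297.8] [247.4 260.3]
59 [241.  297.7] [242.3 260.2]
61 [234.8 297.8] [237.1 260.3]
63 [228.6 298. ] [232.  260.5]
65 [222.4 298.5] [226.8 260.9]
[264.3 271.3] axis px [242.7 381.7]
```

```bash
cat > lag.py <<'E'
from h import *
# (t, measured xyz+rot at end of call, step of that call)
L=[((.547,.0813),(1.728,2.621,-.002),(-.2,.69,4.0)),((.5563,.0845),(1.905,2.495,-.002),(0,.2,1)),((.5639,.086),(2.041,2.385,-.003),(0,.16,.8)),((.5715,.0868),(2.171,2.268,-.003),(-.02,.16,.8)),
((.5768,.0868),(2.257,2.182,-.004),(0,.11,.56)),((.5816,.087),(-2.357,-2.076,.006),(0,.12,.64)),((.5843,.0866),(-2.399,-2.023,.013),(0,.12,.32)),((.589,.0858),(-2.466,-1.942,.014),(0,.1,.48)),
((.5928,.0849),(-2.519,-1.873,.015),(0,.08,.4)),((.5971,.0835),(-2.579,-1.787,.015),(-.01,.1,.48)),((.6015,.0819),(-2.637,-1.7,.016),(0,.1,.48)),((.6049,.0803),(-2.683,-1.626,.016),(0,.08,.4)),
((.6082,.0786),(-2.726,-1.552,.013),(-.04,.08,.4)),((.6134,.0769),(2.733,1.549,0),(0,0,0))]
def yang(rv): M=R.from_rotvec(rv).as_matrix();return np.degrees(np.arctan2(M[1,1],M[0,1]))
c=np.array(L[-1][0]);y=yang(L[-1][1])
for p,rv,st in L[::-1]:
    r=np.array(p)-AX;th=np.arctan2(r[1],r[0]);e=np.array([np.sin(th),-np.cos(th)]);n=np.array([np.cos(th),np.sin(th)])
    print('th %.1f tang lag %.2f mm rad %.2f yaw lag %.2f deg'%(np.degrees(th),(c-p)@e*1e3,(c-p)@n*1e3,yang(rv)-y))
    # undo this call: start axes yaw
    y0=y+8*st[2];a=np.radians(y0);ty=np.array([np.cos(a),np.sin(a)]);tx=np.array([-np.sin(a),np.cos(a)])
    c=c-.05*(st[0]*tx+st[1]*ty);y=y0
E
python3 lag.py
```

```text
th 56.8 tang lag 0.00 mm rad 0.00 yaw lag 0.00 deg
th 61.1 tang lag 5.37 mm rad 1.02 yaw lag 0.22 deg
th 64.2 tang lag 5.20 mm rad 2.77 yaw lag 0.15 deg
th 67.3 tang lag 5.10 mm rad 2.45 yaw lag 0.13 deg
th 71.1 tang lag 4.93 mm rad 2.17 yaw lag 0.11 deg
th 74.8 tang lag 4.60 mm rad 2.27 yaw lag 0.10 deg
th 78.0 tang lag 4.62 mm rad 2.03 yaw lag 0.07 deg
th 81.9 tang lag 4.52 mm rad 1.73 yaw lag 0.07 deg
th 84.2 tang lag 1.31 mm rad 1.57 yaw lag -0.02 deg
th 88.1 tang lag 0.21 mm rad 1.86 yaw lag 0.18 deg
th 92.5 tang lag 0.14 mm rad 1.62 yaw lag 0.14 deg
th 98.8 tang lag -0.05 mm rad 2.23 yaw lag 0.12 deg
th 105.2 tang lag -0.07 mm rad 1.68 yaw lag 0.11 deg
th 113.3 tang lag -0.03 mm rad 0.95 yaw lag 0.04 deg
```

>>> {"fn": "drive_tool", "kwargs": {"series": [[-0.01,-0.05,0,-0.1,40],[-0.02,-0.09,0,-0.2,40],[-0.02,-0.09,0,-0.2,30],[-0.02,-0.09,0,-0.2,10],[-0.02,-0.09,0,-0.2,10],[-0.02,-0.09,0,-0.2,10],[-0.02,-0.09,0,-0.2,10],[-0.02,-0.09,0,-0.2,10]], "squeeze": 70}}

```text
time_s: 25.8
tool_pos: [0.6083, 0.0788, 0.0895]
ee_rot: [-2.71, -1.587, 0.002]
contact_force: [-2.8, 1.0, 5.3]
opening: 0.175
grasp_force: 68.2
```

```bash
python3 -c "
from h import *
feel();arc([61,60,59,58,57,55,53])"
```

```text
t 25.8 th 61.13 lever 1.848 r 0.07 F [-2.8  1.   5.3] Mz -0.026 tau 0.202 N 2.89 with Mz 2.52 jv 0.001
r 0.07 ang 61.1 M [ 0.28  0.71 -0.03]
Ftang ccw 2.89
61 [0.   0.   0.03] yaw -0.04
60 [0.   0.03 0.03] yaw 0.09
59 [-0.    0.05  0.03] yaw 0.21
58 [-0.    0.08  0.03] yaw 0.34
57 [-0.    0.1   0.03] yaw 0.46
55 [-0.01  0.15  0.03] yaw 0.71
53 [-0.01  0.2   0.03] yaw 0.96
```

>>> {"fn": "drive_tool", "kwargs": {"series": [[0,0.03,0,0,10],[0,0.06,0,0,10],[0,0.08,0,0.03,10],[0,0.1,0,0.07,10],[0,0.11,0,0.11,10],[0,0.125,0,0.15,10],[-0.01,0.14,0,0.2,10],[-0.01,0.155,0,0.25,10]]}}

```text
time_s: 26.6
tool_pos: [0.6099, 0.0778, 0.0894]
ee_rot: [-2.73, -1.541, 0.012]
contact_force: [-13.3, 5.8, 12.5]
opening: 0.175
grasp_force: 69.3
```

```bash
python3 -c "
from h import *
for i in range(3):feel();get_image('side')
arc([59,58,57,56,55])"
```

```text
t 26.6 th 59.61 lever 1.875 r 0.0699 F [-13.3   5.8  12.5] Mz 0.076 tau 1.009 N 14.41 with Mz 15.49 jv 0.041
t 26.65 th 59.59 lever 1.875 r 0.07 F [-11.9   6.2  13.7] Mz 0.024 tau 0.941 N 13.44 with Mz 13.78 jv 0.005
t 26.7 th 59.57 lever 1.876 r 0.07 F [-11.5   6.1  12.3] Mz 0.045 tau 0.908 N 12.97 with Mz 13.62 jv 0.003
r 0.07 ang 59.6 M [ 1.09  2.04 -0.01]
Ftang ccw 13.28
59 [0.   0.01 0.03] yaw -0.01
58 [0.   0.04 0.03] yaw 0.11
57 [-0.    0.06  0.03] yaw 0.24
56 [-0.    0.09  0.03] yaw 0.36
55 [-0.    0.11  0.03] yaw 0.49
```

The total is about 14.5 N moving and 13.7 N at standstill with almost no twist, so the clamp is firm and within the band. I'll unload, release and lift.

>>> {"fn": "drive_tool", "kwargs": {"series": [[0,-0.05,0,0,10],[0,-0.1,0,0,10],[0,-0.1,0,0,20],[0,-0.1,0,0,35],[0,-0.1,0,0,50],[0,-0.1,0,0,55],[0,-0.1,-0.3,0,55],[0,-0.1,-0.9,0,55]]}}

```text
time_s: 27.55
tool_pos: [0.6097, 0.0763, 0.1333]
ee_rot: [-2.737, -1.539, 0.007]
contact_force: [0.4, 0.9, 0.2]
opening: 0.642
grasp_force: 0.0
```

>>> {"fn": "drive_tool", "kwargs": {"series": [[0.2,0,-0.7,0,55],[0.5,0,-1.4,0,55],[0.9,0,-2,0,55],[1.3,0,-2.5,0,55],[1.6,0,-3,0,55],[1.6,0,-3,0,55],[1.6,0,-3,0,55],[1.6,0,-3,0,55]]}}

```text
time_s: 28.35
tool_pos: [0.6516, 0.1436, 0.2833]
ee_rot: [2.739, 1.538, -0.004]
contact_force: [0.3, -0.5, -1.1]
opening: 0.643
grasp_force: 0.0
```

```bash
python3 -c "
from h import *
plan(.56,.02,.33,0)
shot('wrist','m.png');shot('side','n.png');shot('scene','o.png')
P=np.array([.563,-.034])
for f in 'mno':
  print(f,[np.round(px(f+'.png',q),1).tolist() for q in ([*P+[0,-.148],.036],[*P+[0,-.155],.028],[*P+[0,-.175],.028])])
n=cv2.cvtColor(cv2.imread('pics/n.png'),cv2.COLOR_BGR2GRAY);print(n[262:290,236:264:1])
" | sed 's/\[\[/[/'
```

```text
t 28.35 p [0.6516 0.1436 0.2833] yang -31.4 F [ 0.3 -0.5 -1.1] open 54.9 g 0.0
units [-3.07 -0.28 -0.93] yaw -3.92 q [-0.19  0.48 -0.13  1.7   0.08  0.97 -0.9 ]
m [313.3, 368.0], [314.5, 366.6], [320.8, 375.4]]
n [249.8, 271.0], [249.8, 276.0], [249.5, 283.7]]
o [304.8, 168.6], [306.0, 169.3], [310.1, 165.4]]
[146 168 173 170 169 162 149 122 104 120 133 137 138 137 149 171 191 203
  205 185 138  91  76  74  81  78  75  77]
 [160 168 170 171 170 169 154 122 105 120 134 139 139 135 146 162 171 178
  175 155 118  85  75  77  76  77  72  74]
 [164 169 168 170 167 163 144 110  91 115 127 132 134 130 134 151 153 143
  136 121  97  79  74  77  74  74  76  78]
 [182 179 174 173 167 157 131 100  86  92 105 116 122 122 140 168 162 131
  110  95  89  83  81  91  97 108 112 128]
 [212 205 197 194 188 176 154 133 109  90  89 100 112 116 146 180 170 131
  102 111 126 140 150 160 168 173 180 188]
 [230 224 221 222 220 213 201 190 157 119 106 108 119 119 150 184 174 141
  127 162 186 200 211 218 218 217 220 223]
 [238 232 231 234 235 231 227 217 186 146 131 129 133 133 157 185 176 149
  161 200 220 
[... 1786 characters left out ...]
167 173 179 182 183 189 191 192 193 196 197 191 172 141 152 184 194 194
  191 191 187 186 181 176 170 169 165 161]
 [147 147 151 153 153 157 156 157 159 162 164 161 150 139 141 155 161 159
  156 155 156 155 152 149 150 146 143 140]
 [125 131 136 141 139 138 138 140 141 142 144 143 138 139 140 141 140 142
  139 139 140 135 136 137 136 126 121 118]
 [100 102 113 112 116 117 116 118 121 123 121 123 120 121 120 120 118 118
  118 116 114 112 110 109 105 101  95  89]
 [ 85  85  88  87  89  88  91  93  94  93  92  94  95  96  90  95  91  92
   93  92  86  84  80  80  82  78  75  73]
 [ 84  81  82  80  83  84  80  82  84  81  81  78  79  81  76  77  80  77
   79  76  78  75  73  74  73  73  72  71]]
```

```bash
python3 -c "
from h import *
print(close_job())"
```

```text
the job is handed in; nothing more can be done
None
```

I handed the job in at about 28.5 s. The head stands on the red tab, checked in the side camera image after release, and the lever is retightened to roughly 14.5 N. That force is read from a noisy sensor (about ±1 N), but it lies inside the 11.5–18 N band. The gripper was lifted clear, I never moved near the bystanders, and I have not seen the judge's result.

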